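Hang the slotted cuvette hanger on the pin of the drying stand

ROBOT

A 6-joint arm with a two-finger parallel gripper is mounted at the origin on a cart in front of the work surface, level with it; the furniture and walls round the work are solid. World frame = base frame: x ahead of the robot, y to its left, z up, the work surface at z = 0. Lengths are in m, angles in degrees, forces in N, time in s.
With the tool pointing down it reaches from about 0.4 to 0.825 m from the base axis. Payload 7 kg.
Tool frame: the origin (TCP) lies on the centre line of the jaws, within the pads' length; the fingertips stand 19 mm ahead of it and the grasp point (between the pads) is the TCP (r.tip_extent is the distance from the TCP to the fingertips, in m); z points along the fingers, y is the line along which they close (so a half turn about z gives the same grasp; the last joint's range is limited). The gripper opens to 88 mm and grips with 3 to 60 N. Pads are 19 mm wide; open, the fingers measure 130 mm over their backs; the gripper's body (78 mm by 193 mm) begins 47 mm behind the grasp point.
Start: joints at [-54.54, 20.546, 0.682, 0, -70.136, -16.507], TCP at [0.219, -0.638, 0.215] pointing down, gripper open.
Joint ranges: [-176.03, 176.03], [-82.01, 121.73], [-58.28, 71.71], [-173.87, 95.51], [-174.79, -0.11], [-173.66, 173.66]. Speed limits (degrees/s): [136.94, 136.94, 172.46, 180, 180, 180].

INTERFACE

Orientations are given as [roll, pitch, yaw] about the fixed x, y, z axes, in that order (R = Rz(yaw) Ry(pitch) Rx(roll)).
In Python, from plant import r gives the robot as it stands. The module is installed in compiled form; this text tells all that it offers.
- The arm moves only by the tool jog_arm, never from a script. Its argument "deltas" is a list that holds one entry, the list of rows, each a list of 5 numbers: the opening, from -1 (shut) to 1 (fully open), then the shift along the world's x, y, z in cm, then the turn about the world's z in rad. In form: [[[claw, dx, dy, dz, turn], ...]]. A call has 1 to 8 rows; each row shifts and turns the commanded pose from where the row before left it; what a row does not reach is not made up. A row lasts 1/8 s, in which the tool goes at most 62.5 mm and 10.7 degrees, less where a joint would pass 70% of its speed; a pose out of reach is approached as far as the arm can. A call with a gripper value outside its range is refused whole. The fingers move at their own pace and stop on an object; "force" is the grip in N (left out, the last holds). Time passes only in rows, so rows that do not move let the fingers close. It gives the time, the measured TCP pose, the force, the opening and the grip force at its end, in the units of the state.
- r.get_state(): the state, without advancing time (a new reading comes with each control period).
- r.capture(name): name is "scene" or "top" or "wrist"; returns the picture (384x512x3 uint8, blue, green, red); there is no depth.
- r.camera_info(name): a dict with "fx", "fy", "cx", "cy" (pixels), "k1" (the pictures are not rectified: a ray, as slopes to the right and down, at radius r is drawn at 1 + k1 r^2 times it, then the intrinsics apply), "view" (4x4, takes a point from world to camera coordinates). Camera axes: x right, y up, looking along -z (the intrinsics and any distortion apply to the point x, -y, -z); pixel columns grow to the right and rows downward; lengths in m; the calibration is good to about 2 mm. A picture is of the moment at which its call begins: read the wrist's pose just before it. camera_info takes no time and is no camera call; for the wrist camera it gives the pose at the moment of the call.
- r.close_job(): hands the job in; it is judged then, once.
The state is a dict: "time_s": time; "joints": joint angles; "qd": joint speeds; "joint_torque": joint torques, N m; "tcp_pos": TCP position; "eef_rot": TCP orientation; "contact_force": force on the tool from outside, world axes, zero at the start; "moment": the same for the moment, N m; "gripper_width": finger opening in m; "gripper_force": force on a finger pad.
Only numpy, scipy, OpenCV 4.12 (cv2) and the standard library are available. Lean on these libraries where they do the work, as an engineer would, in place of code of your own. Each camera call takes 0.05 s, during which the arm holds its last target. There are 200 camera calls.

TASK

Hang the aluminium cuvette hanger on the pin of the drying stand: lift it by its top tab, slide its side slot sideways over the neck of the pin, between the two brass collars, and let it down so that the pin sits home in the top of the slot's notch, then let go so that it hangs upright and still. Nobody has measured how high the pin is clamped, so find it by a light touch, and handle the hanger gently: never press or knock it hard against the stand. Leave the beaker and the two vials where they stand.

Things in the scene. Friction and masses are not known exactly. Their poses are not given: they have to be found in the camera images.
- hanger: Loose aluminium hanger, 0.2-0.5 kg, standing on its foot tray (56 mm in x, 90 in y, 12 mm high). Origin: centre of the tray's underside, z up. Above it an upright web 8 mm thick (x -4..4 mm), y -40..34, to 126 mm up, same from front and back, with an L-shaped slot open at the +y edge. Two clear cuvette strips are fixed on the tray (tops 49 mm up, within 22 mm of the web plane).
- tab (a point): Centre of the hanger's grip tab with blue patches, 150 mm above the hanger's origin, axes as the hanger's. The tab is 40 mm wide (y), 8 mm thick (x), 126 to 172 mm above the origin: pinch it across x from above.
- seat (a point): Where the pin's axis lies in the hanger when home: 106 mm above its origin, x = y = 0. The slot: a level channel 88 to 100 mm above the hanger's origin (12 mm high) runs from the web's +y edge to an end wall at y = -5.5 mm; at its inner end a notch 11 mm wide (y -5.5..5.5) goes on up to 110 mm, where the pin seats.
- lip (a point): Tip of the lip, on its top face: y = 55 mm, 88 mm above the hanger's origin. The lip prolongs the channel's lower face from the web's edge (y = 34) to y = 55 mm and is 12 mm deep and 8 mm thick; above it is nothing, so it can be raised under the pin until it touches before the pin enters the channel.
- stand: Fixed stand. Origin: centre of the underside of its round base (110 mm diameter, 13 mm high, 22 at the middle); z up. A 14 mm rod rises there to 210 mm. A grey clamp block (30x32x36 mm) on it carries a level steel pin, 8 mm thick, along the stand's -x. The hanger belongs on its neck, 53 to 67 mm from the rod's axis, between two brass collars 18 mm in diameter; tip at 72 mm.
- pin_nominal (a point): Point fixed on the stand 60 mm along its -x, y = 0, 150 mm up, axes as the stand's. The middle of the pin's neck lies straight above or below it, by up to 15 mm (axis 135 to 165 mm up): the clamp is set at an unmeasured height that this point does NOT show. The clamp is rigid, yielding to no force under 50 N.
- beaker: Loose glass beaker, 52 mm diameter, 67 mm high, upright, about 120 mm to the stand's +y side. Origin: centre of its underside. Leave alone.
- vial_a: Loose small vial with a black cap, 23 mm diameter, 56 mm high, in front of the stand. Origin: centre of its underside. Leave alone.
- vial_b: Loose small brown vial with a black cap, 23 mm diameter, 56 mm high, in front of the stand on its +y side. Origin: centre of its underside. Leave alone.
Mind the look-alikes: they are no part of the job. Of the things that look like the hanger, the middle-sized one is meant.

How it is judged (in metres and radians):
On the way, in this order (a step that is already met when the one before it is completed fails the run):
1. the hanger has been lifted clear of the worktop (height (world z) of hanger above 0.015 m and contact force between the fingers and hanger above 1 N), for 0.2 s.
2. the slot has been slid over the pin's neck as far as the notch (horizontal distance between seat and pin_nominal below 0.007 m and z of seat in the frame of pin_nominal below 0.035 m and angle between hanger's own z axis and vertical below 0.2 rad), for 0.1 s.
At the end, for the whole second after the job is handed in: The hanger hangs on the pin, released, still, upright within 0.15 rad, the pin home in the notch: seat point within 5 mm (from above) of the neck's middle and within 19 mm in height of pin_nominal; beaker and vials within 15 mm of where they stood (horizontal distance between seat and pin_nominal below 0.005 m and z of seat in the frame of pin_nominal between -0.019 and 0.019 m and contact force between hanger and stand above 0.5 N and angle between hanger's own z axis and vertical below 0.15 rad and linear speed of hanger below 0.03 m/s and distance of each of beaker, vial_a, vial_b from where it was at the start of the episode below 0.015 m); the robot touches nothing.
It fails at once if the hanger is pressed or knocked against the stand with more than 20 N (contact force between hanger and stand above 20 N).
It fails at once if the beaker or a vial is displaced by more than 15 mm (distance of any of beaker, vial_a, vial_b from where it was at the start of the episode above 0.015 m).
It also fails if it takes over 46 s, if anything falls off the work surface, if the arm or the gripper's body presses on something with over 40 N, if the wrist force passes 120 N, or if a joint passes its speed limit or range.

## Working session

There is one attempt and no reset: what is moved stays moved. The work goes in short steps, Python scripts to look and compute and a tool call to move; the robot and the scene stay as the last step left them, time stands still between calls to the robot, and variables do not carry over. Pictures are saved under pics/ and viewed, at most 13 in all, crops included, and the job is handed in when it is done.

Besides the shell and the picture viewer there is one more tool, called after "Emit:" in YAML: its name, and indented under it one key for each argument. jog_arm: Moves the arm, as the interface text tells. Its arguments: {"type":"object","properties":{"deltas":{"type":"array"},"force":{"type":"number"}},"required":["deltas"]}

```bash
mkdir -p pics; cat > h.py <<'E'
import numpy as np,cv2
from plant import r
def ray(n,u,v,ci=None):
    c=ci or r.camera_info(n); V=np.array(c["view"])
    p=np.array([(u-c["cx"])/c["fx"],(v-c["cy"])/c["fy"]]); q=p.copy()
    for _ in range(20): q=p/(1+c["k1"]*(q@q))
    d=V[:3,:3].T@np.array([q[0],-q[1],-1]); o=-V[:3,:3].T@V[:3,3]
    return o,d
def onz(n,u,v,z):
    o,d=ray(n,u,v); return o+d*(z-o[2])/d[2]
def proj(n,P):
    c=r.camera_info(n); V=np.array(c["view"]); p=V[:3,:3]@np.array(P)+V[:3,3]
    q=np.array([p[0],-p[1]])/-p[2]; q=q*(1+c["k1"]*(q@q)); return q*[c["fx"],c["fy"]]+[c["cx"],c["cy"]]
def tri(a,b):
    (o1,d1),(o2,d2)=a,b
    A=np.stack([d1,-d2],1); s=np.linalg.lstsq(A,o2-o1,rcond=None)[0]
    p,q=o1+s[0]*d1,o2+s[1]*d2; return (p+q)/2,np.linalg.norm(p-q)
E
python3 - <<'E'
from h import *
s=r.capture("scene");t=r.capture("top")
cv2.imwrite("s.png",s);cv2.imwrite("t.png",t)
cv2.imwrite("pics/s1.png",cv2.resize(s,(800,600),interpolation=2));cv2.imwrite("pics/t1.png",cv2.resize(t,(800,600),interpolation=2))
for n in("scene","top"):
  c=r.camera_info(n);V=np.array(c["view"]);print(n,-V[:3,:3].T@V[:3,3],-V[2,:3],c["fx"],c["k1"])
print(r.get_state())
E
```

```text
scene [-0.07061617  0.61236814  0.56479576] [ 0.57378974 -0.69432822 -0.43436581] 435.35585832361363 -0.050200033654840506
top [ 0.37223304 -0.12307584  1.11580798] [ 0.13737419 -0.00603017 -0.99050087] 430.6368729429761 -0.09768106570873875
{'time_s': 0.1, 'joints': array([-5.45376823e+01,  2.05871553e+01,  6.39602930e-01, -1.59788092e-02,
       -7.01351854e+01, -1.65052840e+01]), 'qd': array([ 0.01294339, -0.11749432, -0.05367754,  0.14542506, -0.05661759,
        0.04959266]), 'joint_torque': array([-1.22962847e-03, -5.84163380e+01,  2.93754154e+01,  7.01558679e+00,
        1.01915500e-02, -6.80142057e-05]), 'tcp_pos': array([ 0.21908447, -0.63799093,  0.2143283 ]), 'eef_rot': array([ 1.79916404e+02, -9.10506972e-03, -1.61048400e+02]), 'contact_force': array([0.62341368, 0.41786051, 0.24310189]), 'moment': array([0.04741896, 0.02935948, 0.01414905]), 'gripper_force': 0.0, 'gripper_width': 0.08796274935118668}
```

View pics/s1.png

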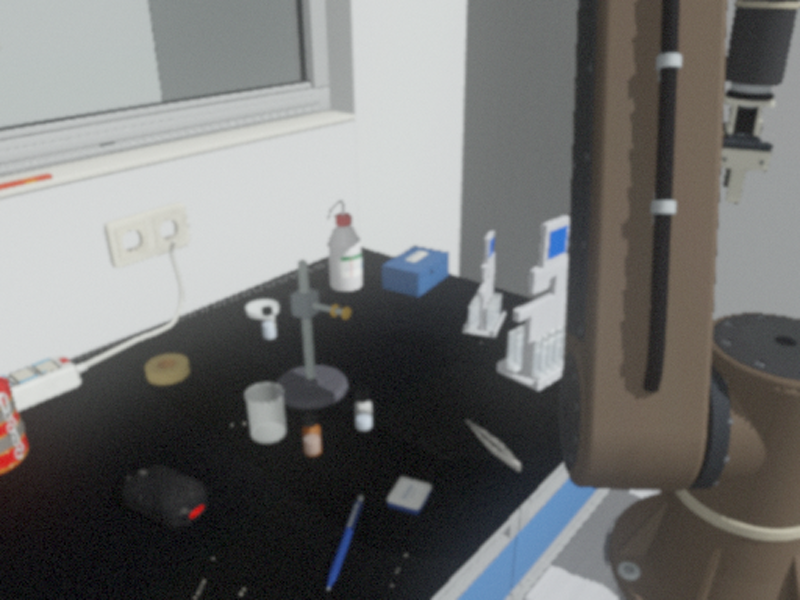

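View pics/t1.png

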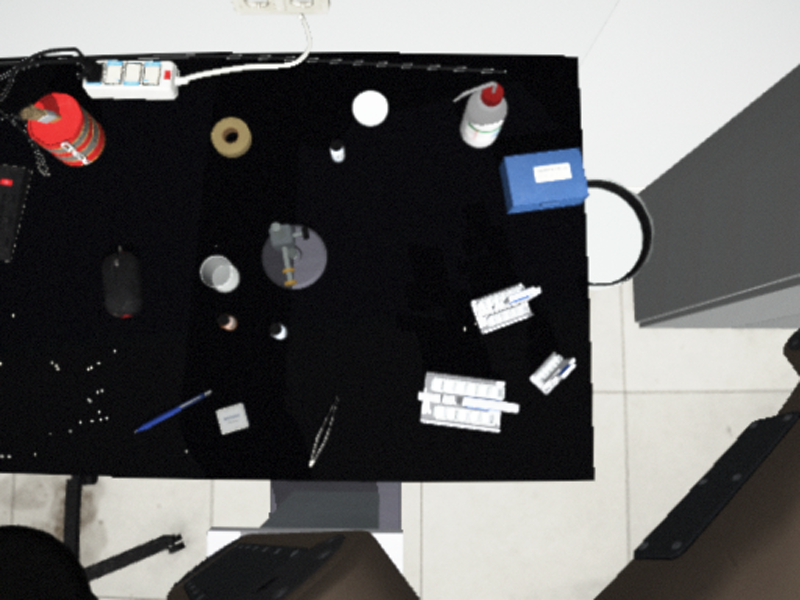

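Look-alike hangers in the top view (800x600 view): large at (463,402), medium at (505,308), small at (552,372). I take the medium one, and will check the tray sizes and confirm it in a crop.

```bash
python3 - <<'E'
from h import *
t=cv2.imread("t.png");s=cv2.imread("s.png")
a=cv2.resize(t[165:285,255:380],(400,384),interpolation=2)
a2=cv2.resize(t[120:220,150:250],(400,400),interpolation=2)
b=cv2.resize(s[140:260,285:370],(283,400),interpolation=2)
c=np.zeros((400,800,3),np.uint8);c[:384,:400]=a;c[:,400:]=a2
cv2.imwrite("pics/c1.png",c)
g=cv2.cvtColor(t,cv2.COLOR_BGR2GRAY);m=(g>60).astype(np.uint8);m[:165]=0;m[285:]=0;m[:,:255]=0;m[:,372:]=0
n,l,st,ce=cv2.connectedComponentsWithStats(m)
for i in range(1,n):
  if st[i,4]>80:
    R=cv2.minAreaRect(np.argwhere(l==i)[:,::-1].astype(np.float32));B=cv2.boxPoints(R)
    P=np.array([onz("top",*p,0.012) for p in B])[:,:2]
    print(st[i],R,P.round(3).tolist(),np.linalg.norm(P-np.roll(P,1,0),axis=1).round(3))
hsv=cv2.cvtColor(t,cv2.COLOR_BGR2HSV)
m=((hsv[...,0]>105)&(hsv[...,0]<130)&(hsv[...,1]>120)&(hsv[...,2]>60)).astype(np.uint8)
n,l,st,ce=cv2.connectedComponentsWithStats(m)
for i in range(1,n):
  if st[i,4]>3 and ce[i][0]>255 and ce[i][1]>165: print("blue",st[i],ce[i])
E
```

```text
[301 181  46  33 907] ((324.9220275878906, 195.77731323242188), (23.5020694732666, 46.90975570678711), 70.70995330810547) [[0.526, -0.266], [0.567, -0.383], [0.509, -0.401], [0.468, -0.285]] [0.061 0.124 0.061 0.123]
[339 225  30  28 456] ((354.2500305175781, 236.75003051757812), (16.970561981201172, 30.405588150024414), 45.0) [[0.399, -0.364], [0.455, -0.421], [0.424, -0.452], [0.369, -0.394]] [0.043 0.08  0.044 0.08 ]
[ 267  238   66   39 1862] ((299.3714599609375, 257.5799560546875), (65.84457397460938, 34.06895446777344), 6.788974285125732) [[0.325, -0.177], [0.411, -0.187], [0.391, -0.355], [0.306, -0.343]] [0.167 0.086 0.169 0.086]
blue [359 234   5   5   7] [361.14285714 235.57142857]
```

View pics/c1.png

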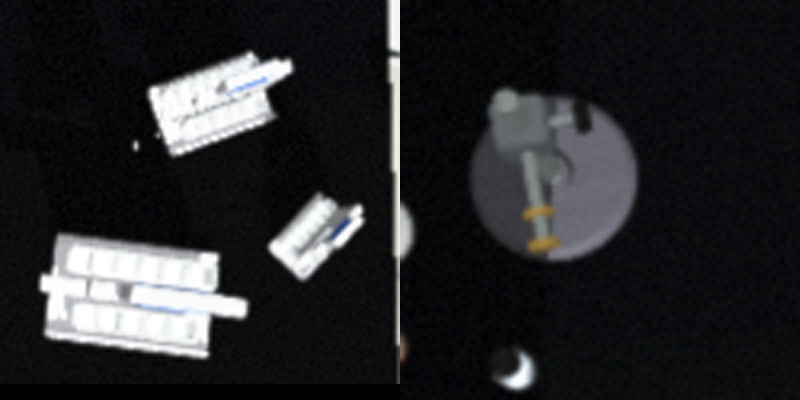

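The crop confirms the medium one: tray about 61 x 100 mm, between the large (about 86 x 150) and the small (43 x 80). The pin points down-image from the clamp at (525,130) to its tip collar at (543,245) in the crop.

```bash
cat > est.py <<'E'
from h import *
def T(x,y): return 255+x/3.2-.5,165+y/3.2-.5
def S(x,y): return 150+(x-400)/4-.5,120+y/4-.5
E
python3 - <<'E'
from est import *
for p in [(150,88),(177,157),(275,118),(255,52)]: print("tray",onz("top",*T(*p),.012)[:2].round(4))
print("tabtop ends",[onz("top",*T(*p),.172)[:2].round(4).tolist() for p in [(292,66),(228,90)]])
print("base",onz("top",*S(553,178),.0)[:2], [onz("top",*S(*p),.013)[:2].round(4).tolist() for p in [(470,178),(637,178),(553,95),(553,262)]])
print("collars",[onz("top",*S(*p),.15)[:2].round(4).tolist() for p in [(538,212),(543,245)]],"rodtop",onz("top",*S(505,101),.21)[:2])
# both sign hypotheses
P=np.array([onz("top",*T(*p),.012)[:2] for p in [(150,88),(177,157),(275,118),(255,52)]]);c=P.mean(0)
d=P[0]+P[1]-P[2]-P[3];yaw=np.degrees(np.arctan2(-d[0],d[1]));print(c,yaw)
for sg in(1,-1):
  a=np.radians(yaw);ey=sg*np.array([-np.sin(a),np.cos(a)])
  for nm,y,z in[("lip",.055,.088),("lip0",.034,.088),("webtop",.034,.126),("webtop-",-.04,.126),("tab+",.02,.172),("tab-",-.02,.172)]:
    q=proj("top",[*(c+ey*y),z]);print(sg,nm,((q+.5-[255,165])*3.2).round(0))
E
```

```text
tray [ 0.5269 -0.272 ]
tray [ 0.4709 -0.2933]
tray [ 0.503  -0.3737]
tray [ 0.5571 -0.3585]
tabtop ends [[0.5206, -0.3503], [0.5034, -0.3049]]
base [0.60133057 0.0259842 ] [[0.5984, 0.0787], [0.599, -0.0307], [0.6544, 0.0257], [0.5431, 0.0228]]
collars [[0.5507, 0.014], [0.5317, 0.0107]] rodtop [0.60053572 0.02509962]
[ 0.51448755 -0.32438378] 20.47741176708349
1 lip [165. 116.]
1 lip0 [191. 106.]
1 webtop [199. 100.]
1 webtop- [293.  65.]
1 tab+ [229.  84.]
1 tab- [282.  65.]
-1 lip [299.  66.]
-1 lip0 [274.  76.]
-1 webtop [285.  68.]
-1 webtop- [192. 102.]
-1 tab+ [282.  65.]
-1 tab- [229.  84.]
```

Emit:
jog_arm:
  deltas:
    - [[0.2, 0, 1, 5, 0.18], [0.2, 2, 4, 4, 0.18], [0.2, 3, 5, 2, 0.18], [0.2, 3, 5, 0, 0.18], [0.2, 3, 5, 0, 0.18], [0.2, 3, 4, 0, 0.18], [0.2, 3, 2, 0, 0.18], [0.2, 2, 0, 0, 0.18]]

```text
time_s: 1.1
tcp_pos: [0.4104, -0.3767, 0.3254]
eef_rot: [-180.0, 0.0, -78.1]
contact_force: [-0.5, -0.7, -0.6]
gripper_width: 0.0521
gripper_force: 0.0
```

```bash
python3 - <<'E'
from h import *
np.set_printoptions(precision=4,suppress=True)
w=r.capture("wrist");cv2.imwrite("w1.png",w);cv2.imwrite("pics/w1.png",cv2.resize(w,(800,600),interpolation=2))
c=r.camera_info("wrist");V=np.array(c["view"]);print(-V[:3,:3].T@V[:3,3],V[:3,:3],c)
s=r.get_state();print(s["tcp_pos"],s["eef_rot"],s["joints"],s["contact_force"])
E
```

```text
[ 0.427  -0.4472  0.4947] [[-0.9764 -0.2162 -0.0013]
 [ 0.2086 -0.9404 -0.2687]
 [ 0.0568 -0.2626  0.9632]] {'fx': 290.5245074758462, 'fy': 290.5245074758462, 'cx': 259.238349772587, 'cy': 191.63185450102645, 'k1': 0.019786765018473675, 'view': array([[-0.9764, -0.2162, -0.0013,  0.3209],
       [ 0.2086, -0.9404, -0.2687, -0.3767],
       [ 0.0568, -0.2626,  0.9632, -0.6182],
       [ 0.    ,  0.    ,  0.    ,  1.    ]])}
[ 0.4121 -0.3774  0.3246] [-179.9928    0.0108  -77.5501] [-22.4149   6.5493  -3.6823  -0.0132 -79.7687  34.8671] [ 2.6588 -0.4411  0.7256]
```

View pics/w1.png

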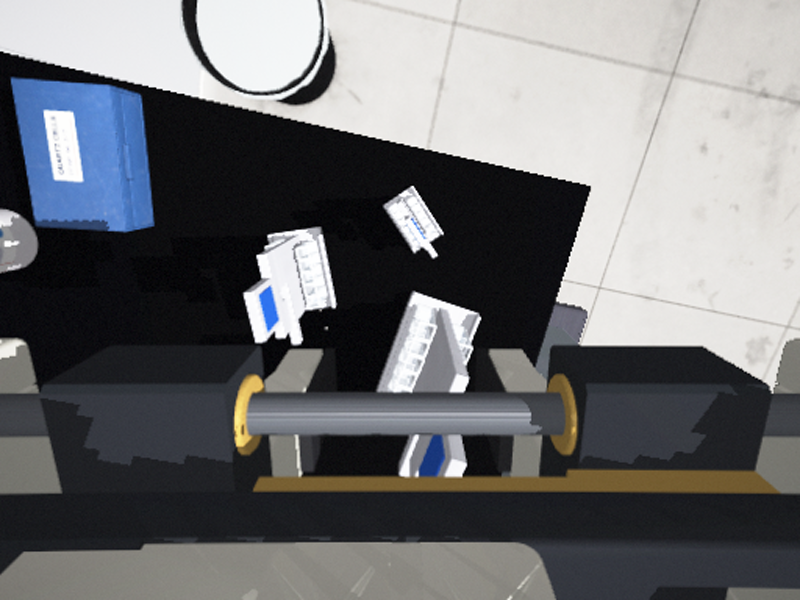

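In the wrist image, the medium hanger's blue tab is at (262,310) and its lip points down-image to (297,342), i.e. world +y. That agrees with yaw of about +20.5° (not flipped). Moving above the tab.

Emit:
jog_arm:
  deltas:
    - [[0.2, 4, 2, 0, 0.07], [0.2, 4, 2, 0, 0.07], [0.2, 2.1, 1.1, -2, 0], [0.2, 0, 0, -4, 0], [0.2, 0, 0, -3.5, 0], [0.2, 0, 0, 0, 0]]

```text
time_s: 1.9
tcp_pos: [0.5079, -0.3266, 0.2264]
eef_rot: [179.7, 0.3, -70.6]
contact_force: [-0.3, 0.2, 0.2]
gripper_width: 0.0525
gripper_force: 0.0
```

```bash
python3 - <<'E'
from h import *
np.set_printoptions(precision=4,suppress=True)
s=r.get_state();print(s["tcp_pos"],s["eef_rot"])
w=r.capture("wrist");cv2.imwrite("w2.png",w);cv2.imwrite("pics/w2.png",cv2.resize(w[190:384],(800,303),interpolation=2))
for y in(.055,.02,-.02):
  a=np.radians(20.5);print(proj("wrist",[.513-np.sin(a)*y,-.326+np.cos(a)*y,.172 if y<.05 else .088]))
E
```

```text
[ 0.5079 -0.3266  0.2264] [179.6903   0.2658 -70.6095]
[256.2346 224.7921]
[254.5296 223.9349]
[253.399  177.3044]
```

View pics/w2.png

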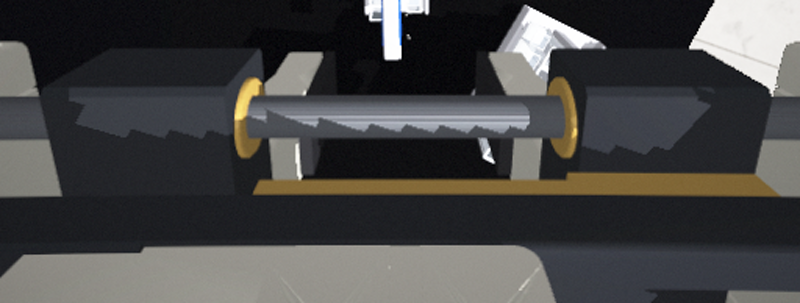

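The tab top shows as a white strip with blue beside it, its +y end at crop (392,58). Refining from the mask.

```bash
python3 - <<'E'
from h import *
np.set_printoptions(precision=4,suppress=True)
w=cv2.imread("w2.png");g=cv2.cvtColor(w,6)
for v in list(range(186,230,4))+[226,227,228,229]: print(v,[ (int(x)) for x in g[v,238:272]])
print(onz("wrist",251,227,.172))
E
python3 - <<'E'
import cv2
w=cv2.imread("w2.png")[110:240,205:300];cv2.imwrite("pics/w2b.png",cv2.resize(w,(438,600),interpolation=0))
E
```

```text
186 [251, 250, 242, 243, 242, 230, 140, 237, 253, 253, 253, 254, 253, 254, 254, 254, 252, 145, 176, 196, 208, 244, 254, 245, 249, 249, 249, 249, 249, 246, 250, 255, 195, 190]
190 [232, 239, 247, 245, 244, 236, 128, 232, 254, 253, 253, 253, 254, 254, 254, 255, 254, 143, 223, 254, 254, 254, 255, 254, 247, 247, 247, 246, 246, 247, 252, 253, 227, 188]
194 [255, 254, 253, 254, 254, 252, 163, 224, 253, 253, 253, 253, 254, 254, 254, 254, 254, 160, 208, 254, 254, 254, 251, 242, 238, 237, 238, 237, 231, 202, 232, 252, 228, 188]
198 [198, 117, 120, 122, 127, 121, 111, 207, 253, 253, 253, 253, 253, 253, 254, 254, 254, 146, 115, 46, 44, 56, 104, 160, 160, 145, 128, 130, 131, 133, 135, 128, 48, 50]
202 [252, 251, 245, 245, 246, 238, 169, 197, 252, 253, 253, 253, 253, 253, 253, 254, 254, 177, 115, 9, 10, 6, 10, 6, 9, 8, 10, 9, 9, 5, 8, 11, 9, 10]
206 [7, 4, 6, 7, 9, 12, 61, 187, 251, 253, 253, 253, 253, 254, 254, 254, 253, 182, 117, 29, 7, 6, 6, 6, 9, 9, 9, 6, 7, 3, 11, 8, 8, 9]
210 [11, 6, 6, 11, 8, 15, 54, 176, 250, 254, 254, 254, 254, 254, 254, 254, 253, 184, 117, 28, 9, 7, 9, 5, 7, 10, 7, 8, 1
[... 441 characters left out ...]
, 8]
226 [8, 10, 9, 10, 8, 8, 10, 67, 207, 253, 253, 253, 253, 254, 254, 254, 254, 255, 254, 6, 10, 6, 12, 11, 7, 9, 8, 6, 9, 7, 7, 6, 12, 10]
226 [8, 10, 9, 10, 8, 8, 10, 67, 207, 253, 253, 253, 253, 254, 254, 254, 254, 255, 254, 6, 10, 6, 12, 11, 7, 9, 8, 6, 9, 7, 7, 6, 12, 10]
227 [9, 10, 5, 10, 10, 6, 11, 44, 192, 253, 252, 252, 252, 252, 253, 253, 249, 195, 177, 10, 9, 11, 9, 8, 9, 3, 7, 8, 9, 9, 11, 9, 9, 7]
228 [13, 16, 9, 9, 9, 5, 9, 10, 68, 128, 125, 122, 123, 122, 125, 126, 110, 48, 41, 6, 11, 6, 3, 11, 9, 11, 8, 5, 12, 6, 7, 12, 12, 4]
229 [16, 18, 12, 10, 17, 3, 9, 4, 6, 11, 6, 10, 7, 9, 8, 8, 13, 10, 5, 12, 12, 8, 2, 3, 11, 7, 9, 4, 10, 13, 12, 8, 9, 9]
[ 0.5079 -0.3037  0.172 ]
```

View pics/w2b.png

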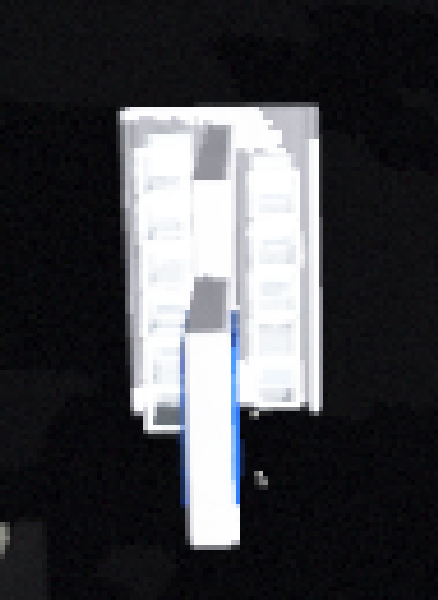

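```bash
python3 - <<'E'
from h import *
np.set_printoptions(precision=4,suppress=True)
# camera pose slightly settled since capture; state unchanged
print(r.get_state()["tcp_pos"],r.get_state()["eef_rot"])
f=lambda x,y:(205+x/4.611-.5,110+y/4.615-.5)
A=onz("wrist",*f(207,332),.172);B=onz("wrist",*f(215,548),.172);print(A,B,(A+B)/2,np.degrees(np.arctan2(-(B-A)[0],(B-A)[1])),np.linalg.norm(A-B))
Q=[onz("wrist",*f(*p),.012)[:2] for p in[(120,107),(318,104),(320,412),(135,412)]];print(np.array(Q),np.mean(Q,0))
d=Q[2]+Q[3]-Q[0]-Q[1];print(np.degrees(np.arctan2(-d[0],d[1])))
# TCP axis projection
t=r.get_state()["tcp_pos"];print(proj("wrist",[t[0],t[1],.172]))
w=cv2.imread("w1.png")
E
```

```text
[ 0.5092 -0.3274  0.229 ] [179.8404   0.0932 -70.5818]
[ 0.5219 -0.3404  0.172 ] [ 0.5074 -0.3027  0.172 ] [ 0.5147 -0.3215  0.172 ] 20.997390586526578 0.0404849250558124
[[ 0.5585 -0.3558]
 [ 0.5058 -0.3753]
 [ 0.4737 -0.2899]
 [ 0.5264 -0.2713]] [ 0.5161 -0.3231]
20.687891950899616
[258.946  201.0561]
```

Emit:
jog_arm:
  deltas:
    - [[0.2, 0.5, 0.5, 0, 0.024], [0.2, 0, 0, -2.5, 0], [0.2, 0, 0, -2.5, 0], [0.2, 0, 0, -2, 0], [0.2, 0, 0, 0, 0], [-0.4, 0, 0, 0, 0], [-1, 0, 0, 0, 0], [-1, 0, 0, 0, 0]]
  force: 25

```text
time_s: 2.95
tcp_pos: [0.5156, -0.3225, 0.161]
eef_rot: [-179.9, -0.0, -69.1]
contact_force: [-0.2, 0.0, -0.2]
gripper_width: 0.028
gripper_force: 0.0
```

Emit:
jog_arm:
  deltas:
    - [[-1, 0, 0, 0, 0], [-1, 0, 0, 0, 0], [-1, 0, 0, 0, 0]]

```text
time_s: 3.32
tcp_pos: [0.5157, -0.3227, 0.161]
eef_rot: [-180.0, -0.1, -69.1]
contact_force: [0.3, 0.4, 1.7]
gripper_width: 0.002
gripper_force: 0.7
```

```bash
python3 - <<'E'
from h import *
w=r.capture("wrist");s=r.capture("scene");s0=cv2.imread("s.png");t=r.capture("top")
cv2.imwrite("w3.png",w);st=r.get_state();print(st["gripper_width"],st["gripper_force"],st["tcp_pos"],st["contact_force"])
c=np.zeros((600,800,3),np.uint8)
c[:300,:400]=cv2.resize(w,(400,300));c[:300,400:]=cv2.resize(s[110:245,280:460],(400,300));c[300:,:400]=cv2.resize(t[150:285,240:420],(400,300))
c[300:,400:]=cv2.resize(w[150:330,140:380],(400,300))
cv2.imwrite("pics/w3.png",c)
E
```

```text
0.0004156716737696841 2.602033093571663 [ 0.51545532 -0.32280131  0.16096702] [-1.92978694 -1.03687282  4.45045541]
```

View pics/w3.png

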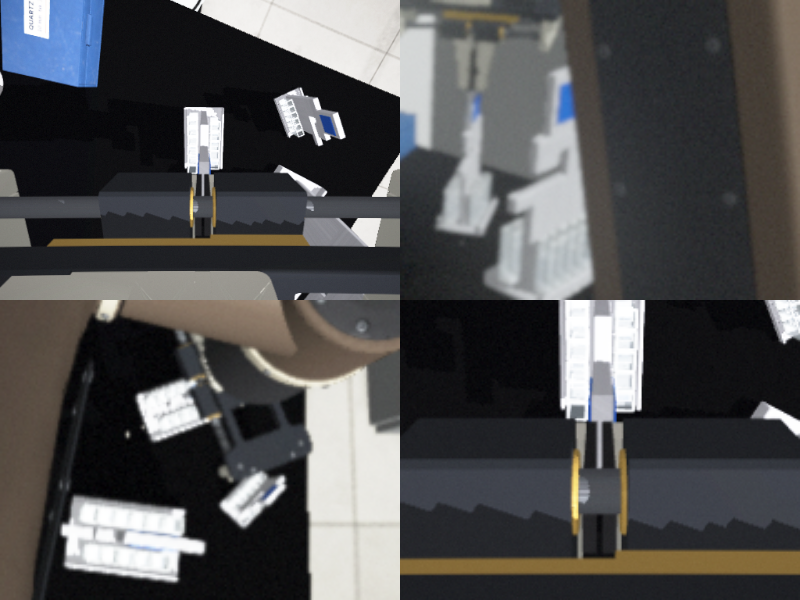

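Emit:
jog_arm:
  deltas:
    - [[-1, 0, 0, 0, 0], [-1, 0, 0, 0, 0], [-1, 0, 0, 0, 0]]
  force: 30

```text
time_s: 3.85
tcp_pos: [0.5154, -0.3228, 0.161]
eef_rot: [-180.0, -0.1, -69.1]
contact_force: [-1.9, -0.4, 5.0]
gripper_width: 0.0004
gripper_force: 2.6
```

```bash
python3 - <<'E'
from h import *
t=r.get_state();print(t)
c=cv2.imread("w3.png")[170:320,200:310];cv2.imwrite("pics/w3b.png",cv2.resize(c,(440,600),interpolation=2))
E
```

```text
{'time_s': 3.85, 'joints': array([-1.36489996e+01,  1.65510456e+01, -1.25088417e+01,  4.45225243e-02,
       -6.08881743e+01,  3.44954230e+01]), 'qd': array([-0.01867758,  0.10299226, -0.0474863 , -0.05263752,  0.07295215,
       -0.09784849]), 'joint_torque': array([ 4.27936194e-01, -4.78015494e+01,  2.58689582e+01,  5.57480648e+00,
        4.96091042e-01, -2.31929416e-04]), 'tcp_pos': array([ 0.51542353, -0.32280671,  0.1609816 ]), 'eef_rot': array([-1.79979241e+02, -6.14854655e-02, -6.91319445e+01]), 'contact_force': array([-1.8544176 , -0.36535313,  5.00716818]), 'moment': array([-0.06141351,  0.53876352,  0.02640914]), 'gripper_force': 2.6196561008691788, 'gripper_width': 0.0003645070930785723}
```

View pics/w3b.png

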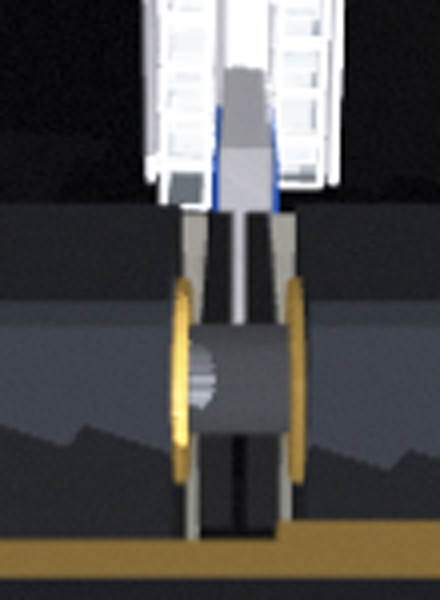

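```bash
python3 - <<'E'
from h import *
np.set_printoptions(precision=3,suppress=True)
t=r.get_state()["tcp_pos"];a=np.radians(20.87);ex=np.array([np.cos(a),np.sin(a)]);ey=np.array([-np.sin(a),np.cos(a)])
for z in(.13,.142,.161,.172,.18,.2,.21,.23):
  print(z,[((proj("wrist",[*(t[:2]-ey*.0095+ex*x),z])+.5-[200,170])*4).round(0) for x in(-.004,.004)],"mid",[((proj("wrist",[*(t[:2]+ex*x),z])+.5-[200,170])*4).round(0) for x in(-.004,.004)])
print(r.tip_extent)
print("tabtop far",((proj("wrist",[*(np.array([.5145,-.3220])-ey*.02),.172])+.5-[200,170])*4))
s=t.copy();s[2]-=.019;print("scene tip",proj("scene",s),"tab top",proj("scene",[.5145,-.322,.172]),proj("scene",[.5145,-.322,.126]))
E
```

```text
0.13 [array([261., 120.]), array([216., 120.])] mid [array([260., 170.]), array([217., 170.])]
0.142 [array([262., 141.]), array([215., 140.])] mid [array([261., 193.]), array([215., 193.])]
0.161 [array([264., 179.]), array([212., 178.])] mid [array([264., 235.]), array([213., 235.])]
0.172 [array([265., 204.]), array([211., 204.])] mid [array([265., 264.]), array([211., 264.])]
0.18 [array([267., 225.]), array([209., 225.])] mid [array([266., 288.]), array([210., 288.])]
0.2 [array([270., 287.]), array([205., 287.])] mid [array([270., 357.]), array([206., 357.])]
0.21 [array([272., 325.]), array([202., 325.])] mid [array([272., 399.]), array([203., 399.])]
0.23 [array([278., 420.]), array([196., 420.])] mid [array([277., 504.]), array([197., 504.])]
0.019
tabtop far [242.059 142.944]
scene tip [312.387 160.061] tab top [313.065 149.658] [312.221 165.755]
```

The wrist view says the fingertips closed just above the tab: far edge at crop row 212, so z of about 0.175, with a 5 N upward push. The fingers are therefore shorter than assumed. I'll open, go 25 mm lower (safe either way) and close again.

Emit:
jog_arm:
  deltas:
    - [[0, 0, 0, 0.5, 0], [0, 0, 0, 0, 0], [0, 0, 0, 0, 0], [0, 0, 0, -1, 0], [0, 0, 0, -1, 0], [0, 0, 0, -1, 0], [0, 0, 0, 0, 0], [-1, 0, 0, 0, 0]]
  force: 25

```text
time_s: 4.85
tcp_pos: [0.5153, -0.3225, 0.1352]
eef_rot: [180.0, -0.0, -69.1]
contact_force: [-0.2, 0.0, 0.7]
gripper_width: 0.0384
gripper_force: 0.0
```

Emit:
jog_arm:
  deltas:
    - [[-1, 0, 0, 0, 0], [-1, 0, 0, 0, 0], [-1, 0, 0, 0, 0], [-1, 0, 0, 0, 0]]

```text
time_s: 5.35
tcp_pos: [0.5152, -0.3224, 0.1353]
eef_rot: [180.0, -0.0, -69.1]
contact_force: [-0.8, -1.4, 0.7]
gripper_width: 0.0082
gripper_force: 25.0
```

Gripped: 8.2 mm at 25 N. Now I'll measure the pin from the saved first pictures, and the finger and body heights from the first scene view.

```bash
python3 - <<'E'
from h import *
np.set_printoptions(precision=4,suppress=True)
s=cv2.imread("s.png");t=cv2.imread("t.png")
def axz(u,v,x,y):
  o,d=ray("scene",u,v);k=((np.array([x,y])-o[:2])@d[:2])/(d[:2]@d[:2]);return (o+k*d)
for p in[(735,200),(738,150),(770,145),(745,105),(750,90)]: print(p,axz(p[0]/1.5625,p[1]/1.5625,.219,-.638))
res={}
for n,im,b in(("scene",s,(170,215,200,235)),("top",t,(160,190,175,200))):
  h=cv2.cvtColor(im,40);m=((h[...,0]>10)&(h[...,0]<30)&(h[...,1]>110)&(h[...,2]>70)).astype(np.uint8)
  q=np.zeros_like(m);q[b[0]:b[1],b[2]:b[3]]=m[b[0]:b[1],b[2]:b[3]]
  N,l,st,ce=cv2.connectedComponentsWithStats(q)
  print(n,[(st[i].tolist(),ce[i]) for i in range(1,N) if st[i,4]>3])
E
```

```text
(735, 200) [ 0.2091 -0.6402  0.2166]
(738, 150) [ 0.2201 -0.6378  0.3039]
(770, 145) [ 0.1731 -0.6469  0.318 ]
(745, 105) [ 0.2227 -0.6371  0.3793]
(750, 90) [ 0.2196 -0.6379  0.404 ]
scene [([219, 197, 6, 7, 29], array([221.2069, 200.1034])), ([212, 200, 2, 3, 5], array([212.6, 200.8]))]
top [([181, 172, 7, 3, 14], array([183.7857, 172.7143])), ([182, 180, 8, 3, 18], array([185.2778, 180.8333]))]
```

```bash
python3 - <<'E'
from h import *
np.set_printoptions(precision=4,suppress=True)
s=cv2.imread("s.png");t=cv2.imread("t.png")
print("tipcollar",tri(ray("top",185.28,180.83),ray("scene",221.2,200.1)))
print("innercollar",tri(ray("top",183.79,172.71),ray("scene",212.6,200.1)))
# base ellipse centre from top: bluish-grey component
h=cv2.cvtColor(t,6)
m=np.zeros_like(h);m[140:190,165:212]=(h[140:190,165:212]>55)
c=max(cv2.findContours(m,0,1)[0],key=cv2.contourArea)
pts=c[:,0].astype(np.float32);P=np.array([onz("top",*p,.013)[:2] for p in pts])
# robust circle r=.055
from scipy.optimize import least_squares
f=least_squares(lambda x:np.hypot(*(P-x).T)-.055,[.6,.025],loss="soft_l1",f_scale=.001);print("base",f.x,np.abs(f.fun).mean())
# rod in scene: vertical rod top ; rod columns
g=cv2.cvtColor(s,6)
for v in(175,182,215,222,228):
  print(v,[int(x) for x in g[v,182:215]])
# collar extents in top, saturation weighted
hs=cv2.cvtColor(t,40)
for v in range(169,185): print(v,[int(x) for x in hs[v,178:194,1]],[int(x) for x in hs[v,178:194,2]])
E
```

```text
tipcollar (array([0.5324, 0.0113, 0.1451]), np.float64(0.0002731190394076115))
innercollar (array([0.5528, 0.0165, 0.1405]), np.float64(0.0019535769621152376))
base [0.5989 0.0248] 0.00479524373953009
175 [144, 130, 109, 100, 94, 94, 98, 104, 108, 120, 130, 135, 131, 126, 115, 95, 82, 79, 76, 77, 77, 75, 74, 75, 76, 73, 74, 73, 102, 128, 142, 151, 155]
182 [75, 71, 72, 75, 75, 71, 73, 78, 89, 105, 124, 129, 129, 128, 121, 104, 84, 73, 69, 74, 68, 67, 70, 69, 67, 66, 66, 71, 82, 112, 133, 146, 150]
215 [49, 47, 48, 47, 43, 49, 50, 44, 48, 50, 51, 79, 100, 112, 119, 118, 111, 96, 70, 50, 44, 39, 45, 39, 43, 42, 48, 44, 45, 41, 41, 40, 37]
222 [43, 41, 44, 46, 41, 44, 38, 44, 39, 44, 47, 65, 87, 110, 115, 118, 113, 103, 85, 60, 37, 43, 40, 38, 38, 40, 37, 34, 34, 38, 39, 36, 35]
228 [42, 41, 41, 41, 38, 39, 39, 44, 40, 38, 37, 50, 74, 101, 113, 116, 115, 105, 89, 64, 40, 41, 40, 34, 39, 37, 34, 32, 33, 35, 38, 29, 24]
169 [20, 24, 24, 22, 11, 10, 12, 13, 11, 18, 18, 21, 21, 20, 20, 22] [64, 64, 64, 70, 113, 133, 130, 98, 70, 70, 112, 119, 119, 116, 115, 116]
170 [20, 16, 24, 19, 13, 12,
[... 1461 characters left out ...]
138, 141, 144, 148, 141, 120, 18, 22, 17, 19] [59, 60, 61, 68, 101, 132, 152, 164, 161, 150, 141, 123, 115, 115, 117, 122]
181 [19, 18, 27, 23, 128, 149, 150, 151, 151, 141, 122, 82, 13, 21, 22, 21] [54, 57, 57, 68, 120, 144, 148, 155, 144, 132, 130, 127, 116, 123, 126, 131]
182 [23, 16, 31, 9, 105, 134, 137, 133, 121, 72, 38, 8, 23, 22, 24, 20] [45, 47, 49, 57, 97, 118, 112, 111, 110, 114, 122, 126, 136, 140, 140, 142]
183 [16, 43, 15, 23, 36, 65, 56, 49, 15, 17, 19, 23, 22, 22, 25, 17] [16, 24, 33, 44, 56, 67, 68, 67, 70, 118, 133, 134, 138, 137, 131, 119]
184 [51, 85, 30, 32, 23, 0, 7, 11, 26, 22, 21, 23, 21, 22, 21, 21] [10, 9, 17, 24, 34, 31, 39, 45, 60, 103, 110, 112, 109, 105, 96, 62]
```

Emit:
jog_arm:
  deltas:
    - [[-1, 0, 0, 1, 0], [-1, 0, 0, 1, 0], [-1, 0, 0, 1, 0], [-1, 0, 0, 0.5, 0], [-1, 0, 0, 0, 0], [-1, 0, 0, 0, 0]]

```text
time_s: 6.1
tcp_pos: [0.515, -0.3223, 0.1698]
eef_rot: [180.0, 0.0, -69.1]
contact_force: [0.5, -0.7, -2.9]
gripper_width: 0.0079
gripper_force: 25.0
```

```bash
python3 - <<'E'
from h import *
np.set_printoptions(precision=4,suppress=True)
t=cv2.imread("t.png");hs=cv2.cvtColor(t,40)
def cen(r0,r1):
  w=np.clip(hs[r0:r1,180:191,1].astype(float)-35,0,None);yy,xx=np.mgrid[r0:r1,180:191];return (xx*w).sum()/w.sum(),(yy*w).sum()/w.sum()
a,b=cen(171,176),cen(179,184);print(a,b)
for z in(.143,.149):
  A=onz("top",*a,z);B=onz("top",*b,z);d=A-B;print(z,A,B,np.linalg.norm(d),np.degrees(np.arctan2(d[1],d[0])),(A+B)/2)
g=cv2.cvtColor(t,6)
# base outer edge right/top side: fit circle in pixels on clean arcs
m=np.zeros_like(g);m[140:190,186:215]=(g[140:190,186:215]>60)
P=[]
for v in range(146,182):
  xs=np.where(m[v])[0]
  if len(xs):P.append(onz("top",xs.max()+.5,v,.013)[:2])
P=np.array(P)
from scipy.optimize import least_squares
f=least_squares(lambda x:np.hypot(*(P-x).T)-.055,[.6,.025],loss="soft_l1",f_scale=.001);print("base",f.x,np.abs(f.fun).mean())
t2=r.capture("top");cv2.imwrite("t2.png",t2);s2=r.capture("scene");cv2.imwrite("s2.png",s2)
print("top occl diff around stand",np.abs(t2[150:190,170:210].astype(int)-t[150:190,170:210]).mean())
E
```

```text
(np.float64(184.02093944538765), np.float64(172.5755517826825)) (np.float64(185.26226804123712), np.float64(180.70144329896908))
0.143 [0.5518 0.015  0.143 ] [0.5329 0.0116 0.143 ] 0.019202716811812848 10.071231657852929 [0.5424 0.0133 0.143 ]
0.149 [0.5507 0.0141 0.149 ] [0.5319 0.0108 0.149 ] 0.01908427997363262 10.071231657852879 [0.5413 0.0124 0.149 ]
base [0.5971 0.0247] 0.0005886618351197707
top occl diff around stand 47.46520833333334
```

Emit:
jog_arm:
  deltas:
    - [[-1, 0.2, 2, 0, -0.02], [-1, 0.6, 4, 0, -0.04], [-1, 0.8, 5, 0, -0.04], [-1, 0.9, 5, 0, -0.04], [-1, 0.8, 5, 0, -0.041], [-1, 0.6, 3, 0, 0], [-1, 0.25, 1.2, 0, 0], [-1, 0, 0, 0, 0]]
  force: 30

```text
time_s: 7.2
tcp_pos: [0.5567, -0.0699, 0.1699]
eef_rot: [180.0, -0.0, -79.4]
contact_force: [0.1, 1.1, -2.4]
gripper_width: 0.0078
gripper_force: 30.0
```

```bash
python3 - <<'E'
from h import *
np.set_printoptions(precision=4,suppress=True)
print("vial_a",onz("top",178.7,212.5,.03),"vial_b",onz("top",146,207,.03))
s=r.capture("scene");cv2.imwrite("s3.png",s);t=r.capture("top");cv2.imwrite("t3.png",t)
st=r.get_state();print(st["tcp_pos"],st["eef_rot"],st["contact_force"],st["moment"])
p=proj("scene",[.541,.0135,.145]);print(p)
c=s[150:270,190:310]
d=np.zeros((600,800,3),np.uint8);d[:,:600]=cv2.resize(c,(600,600),interpolation=2);d[:400,600:]=cv2.resize(t[120:200,170:210],(200,400),interpolation=2)
cv2.imwrite("pics/s3.png",d)
E
```

```text
vial_a [0.4699 0.0419 0.03  ] vial_b [0.4832 0.1258 0.03  ]
[ 0.5565 -0.071   0.17  ] [179.9686  -0.0065 -79.5293] [ 0.5982 -0.9    -2.7137] [-0.0039  0.116   0.0185]
[217.7308 199.3772]
```

View pics/s3.png

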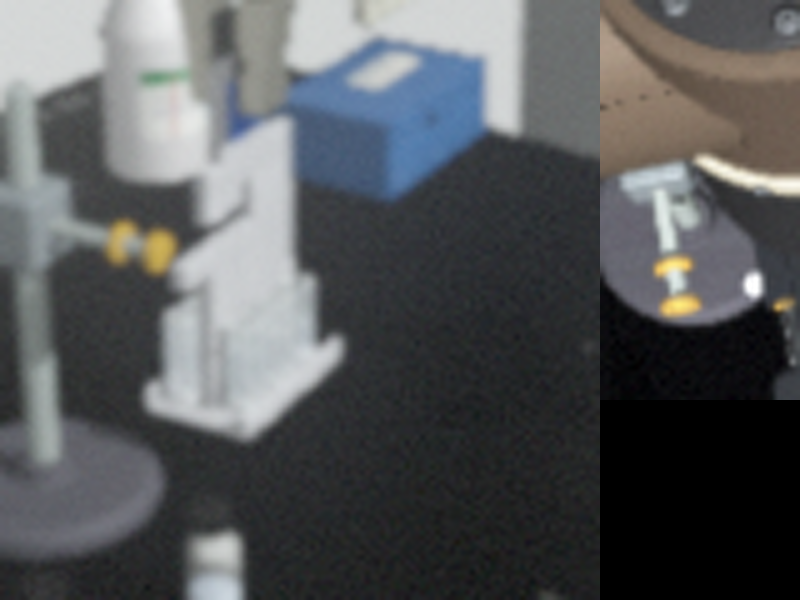

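The scene crop shows the collars at (120,242) and (160,250) with the lip tip at (180,270), below and beside the pin. The top crop shows the lip tip at (752,285), level with the neck between the collars at (672,268) and (680,303).

```bash
python3 - <<'E'
from h import *
np.set_printoptions(precision=4,suppress=True)
t=cv2.imread("t3.png");g=cv2.cvtColor(t,6);hs=cv2.cvtColor(t,40)
print(g[170:184,194:206])
w=np.clip(g[171:183,197:206].astype(float)-150,0,None);yy,xx=np.mgrid[171:183,197:206];c=((xx*w).sum()/w.sum(),(yy*w).sum()/w.sum())
L=onz("top",*c,.1225);print("lip patch",c,L)
def cen(r0,r1):
  w=np.clip(hs[r0:r1,179:192,1].astype(float)-35,0,None);yy,xx=np.mgrid[r0:r1,179:192];return (xx*w).sum()/w.sum(),(yy*w).sum()/w.sum()
A=onz("top",*cen(171,176),.147);B=onz("top",*cen(178,184),.147);print(A,B,np.degrees(np.arctan2(*(A-B)[[1,0]])))
for ps in(9,10,10.5,11.5):
  a=np.radians(ps);ex=np.array([np.cos(a),np.sin(a)]);print(ps,"lip minus neck along ex",(L[:2]-(A+B)[:2]/2)@ex,"ey",(L[:2]-(A+B)[:2]/2)@[-ex[1],ex[0]])
E
```

```text
[[104 105 104 104 105 105 100  68  62  60  60  60]
 [107 107 106 106 108 107 104  72  63  62  64  59]
 [105 105 105 106 105 106 103  78  61  63  62  64]
 [107 107 103 107 109 107 111  92  66  63  62  64]
 [107 109 110 107 106 136 163 158  91  64  61  63]
 [109 108 109 106 117 207 235 238 133  67  62  60]
 [109 109 110 110 147 248 250 249 146  69  66  62]
 [108 110 108 110 147 248 251 248 151  71  62  62]
 [108 109 107 108 129 210 243 237 142  72  64  62]
 [109 108 111 116 125 133 176 153  83  63  62  73]
 [115 119 127 127 128 117 107  67  38  55  68 117]
 [130 130 128 124 107  87  58  28  17  41  73 160]
 [131 123 110  95  57  32  17  12  10  20  26  58]
 [108  90  61  44  25  15  10  11  10   5  14  24]]
lip patch (np.float64(200.10844444444444), np.float64(176.57155555555556)) [ 0.5463 -0.0202  0.1225]
[0.5512 0.0141 0.147 ] [0.5324 0.0104 0.147 ] 11.103769707032301
9 lip minus neck along ex -0.0006153828322631484 ey -0.03272792431090635
10 lip minus neck along ex -0.0011864701433997107 ey -0.03271219977820934
10.5 lip minus neck along ex -0.0014718891388466422 ey -0.03270060042405344
11.5 lip minus neck along ex -0.002042369132345327 ey -0.03266993195673817
```

Emit:
jog_arm:
  deltas:
    - [[-1, -0.1, 0.6, 0, 0], [-1, -0.12, 0.8, 0, 0], [-1, -0.12, 0.8, 0, 0], [-1, -0.12, 0.8, 0, 0], [-1, -0.13, 0.76, 0, 0], [-1, 0, 0, 0, 0], [-1, 0, 0, 0, 0]]

```text
time_s: 8.18
tcp_pos: [0.5508, -0.0327, 0.1702]
eef_rot: [180.0, -0.0, -79.5]
contact_force: [-0.1, 0.4, -2.0]
gripper_width: 0.0077
gripper_force: 30.0
```

Emit:
jog_arm:
  deltas:
    - [[-1, 0, 0, 0.1, 0], [-1, 0, 0, 0.1, 0], [-1, 0, 0, 0.1, 0], [-1, 0, 0, 0.1, 0], [-1, 0, 0, 0.1, 0], [-1, 0, 0, 0, 0]]

```text
time_s: 8.93
tcp_pos: [0.5509, -0.0328, 0.1753]
eef_rot: [-180.0, 0.0, -79.5]
contact_force: [0.2, -0.1, -2.9]
gripper_width: 0.0079
gripper_force: 30.0
```

```bash
python3 - <<'E'
from h import *
np.set_printoptions(precision=4,suppress=True)
t=r.capture("top");cv2.imwrite("t4.png",t);s=r.capture("scene");cv2.imwrite("s4.png",s)
st=r.get_state();print(st["tcp_pos"],st["eef_rot"],st["contact_force"],st["moment"])
hs=cv2.cvtColor(t,40);g=cv2.cvtColor(t,6)
print(g[168:186,178:202]);print(hs[168:186,178:194,1])
E
```

```text
[ 0.5508 -0.0328  0.1752] [179.999   -0.0001 -79.5159] [-0.0306  0.9104 -2.4024] [ 0.0454  0.1383 -0.0026]
[[ 55  56  55  55  55  56  58  58  59  56  60  59  61  62  63  60  63  61
   60  61  64  62  59  63]
 [ 65  55  58  56  56  55  59  57  58  63  60  61  59  62  63  60  62  61
   60  62  61  61  61  60]
 [ 83  68  59  56  57  56  57  59  60  59  59  59  62  60  62  60  60  61
   61  58  63  60  60  62]
 [ 98  95  79  67  56  56  59  58  60  60  57  61  58  58  60  62  62  61
   61  63  62  61  60  61]
 [103 105 101  93  69  58  57  58  57  59  56  60  61  59  61  63  62  63
   61  62  62  62  63  60]
 [101 101 109 123  84  63  61  60  60  57  58  59  59  60  74  65  59  60
   64  61  62  59  59  61]
 [102 103 110 142  97  63  61  63  61  52  56  61  60  72 126  89  64  66
   60  65  64  63  62  65]
 [104 105 104 119  83  62  61  64  63  56  60  62  61  94 181 123  72  63
   63  62  60  66  63  62]
 [104 103 105 104  75  64  60  62  63  61  64  62  61  83 185 118  71  62
   62  64  61  63  63  63]
 [104 104 105 102  78  67  62  64  65  61  60  62  64  78 176 119  72  63
   63  62 
[... 1332 characters left out ...]
  33  31  27  24  95 132 107]
 [ 25  23  23  16  19  29  34  30  26  34  30  30  34  84 132 122]
 [ 20  23  20  17  27  34  37  40  35  31  28  37  30  73 134 123]
 [ 22  22  22  27  23  28  35  40  30  34  26  34  35  40 131 125]
 [ 26  26  26  21   6  21  33  33  27  38  37  35  30  10 121 122]
 [ 26  24  22  13  75  39  27  36  30  23  30  37  34   0 110 136]
 [ 27  21  25  16 113  93   8  26   7  28  34  19  34  19  98 135]
 [ 33  25  25  11  92  64  15  52 111 113  87  24  35  24  82 129]
 [ 35  26  26  16  22   9   0 102 133 123  89  46  29  30  72 123]
 [ 68  67  64  33  21  26  10  54 103  66  13  13  26  35  39  97]
 [ 20  64  48  75  67  69  57   0  38   6  15  18  23  38   4  34]]
```

Emit:
jog_arm:
  deltas:
    - [[-1, 0, 0, 0.1, 0], [-1, 0, 0, 0.1, 0], [-1, 0, 0, 0.1, 0], [-1, 0, 0, 0, 0]]

```text
time_s: 9.52
tcp_pos: [0.5509, -0.0328, 0.1783]
eef_rot: [-180.0, -0.0, -79.5]
contact_force: [0.2, 0.6, -2.6]
gripper_width: 0.0076
gripper_force: 30.0
```

Emit:
jog_arm:
  deltas:
    - [[-1, 0, 0, 0.1, 0], [-1, 0, 0, 0.1, 0], [-1, 0, 0, 0, 0]]

```text
time_s: 9.9
tcp_pos: [0.5509, -0.0328, 0.1803]
eef_rot: [-180.0, -0.0, -79.5]
contact_force: [-0.1, -0.5, -2.0]
gripper_width: 0.0076
gripper_force: 30.0
```

Emit:
jog_arm:
  deltas:
    - [[-1, 0, 0, 0.1, 0], [-1, 0, 0, 0.1, 0], [-1, 0, 0, 0, 0]]

```text
time_s: 10.28
tcp_pos: [0.5509, -0.0328, 0.1822]
eef_rot: [-180.0, -0.0, -79.5]
contact_force: [-0.1, -0.3, -2.2]
gripper_width: 0.0079
gripper_force: 30.0
```

Emit:
jog_arm:
  deltas:
    - [[-1, 0, 0, 0.1, 0], [-1, 0, 0, 0, 0], [-1, 0, 0, 0, 0]]

```text
time_s: 10.65
tcp_pos: [0.5508, -0.0328, 0.1832]
eef_rot: [180.0, 0.0, -79.5]
contact_force: [0.6, -0.3, -2.8]
gripper_width: 0.0076
gripper_force: 30.0
```

Emit:
jog_arm:
  deltas:
    - [[-1, 0, 0, 0.1, 0], [-1, 0, 0, 0, 0], [-1, 0, 0, 0, 0]]

```text
time_s: 11.02
tcp_pos: [0.5508, -0.0328, 0.1842]
eef_rot: [180.0, 0.0, -79.5]
contact_force: [0.1, -0.4, -2.6]
gripper_width: 0.0076
gripper_force: 30.0
```

Emit:
jog_arm:
  deltas:
    - [[-1, 0, 0, 0.1, 0], [-1, 0, 0, 0, 0], [-1, 0, 0, 0, 0]]

```text
time_s: 11.4
tcp_pos: [0.5508, -0.0327, 0.1852]
eef_rot: [180.0, 0.0, -79.5]
contact_force: [1.1, 0.1, -1.8]
gripper_width: 0.0079
gripper_force: 30.0
```

Emit:
jog_arm:
  deltas:
    - [[-1, 0, 0, 0.1, 0], [-1, 0, 0, 0, 0], [-1, 0, 0, 0, 0]]

```text
time_s: 11.78
tcp_pos: [0.5508, -0.0328, 0.1862]
eef_rot: [-180.0, 0.0, -79.5]
contact_force: [-0.0, 0.6, -1.9]
gripper_width: 0.0077
gripper_force: 30.0
```

Emit:
jog_arm:
  deltas:
    - [[-1, 0, 0, 0.1, 0], [-1, 0, 0, 0, 0], [-1, 0, 0, 0, 0]]

```text
time_s: 12.15
tcp_pos: [0.5508, -0.0328, 0.1872]
eef_rot: [-180.0, 0.0, -79.5]
contact_force: [-0.4, 0.6, -3.4]
gripper_width: 0.0078
gripper_force: 30.0
```

Emit:
jog_arm:
  deltas:
    - [[-1, 0, 0, 0.1, 0], [-1, 0, 0, 0, 0], [-1, 0, 0, 0, 0]]

```text
time_s: 12.52
tcp_pos: [0.5508, -0.0328, 0.1882]
eef_rot: [180.0, 0.0, -79.5]
contact_force: [0.4, 0.6, -2.3]
gripper_width: 0.0076
gripper_force: 30.0
```

```bash
python3 - <<'E'
from h import *
np.set_printoptions(precision=3,suppress=True)
s=r.capture("scene");cv2.imwrite("s5.png",s)
st=r.get_state();print(st["tcp_pos"],st["contact_force"],st["moment"])
c=s[150:250,190:310];cv2.imwrite("pics/s5.png",cv2.resize(c,(720,600),interpolation=2))
E
```

```text
[ 0.551 -0.033  0.188] [ 0.514 -0.076 -2.967] [0.004 0.086 0.066]
```

View pics/s5.png

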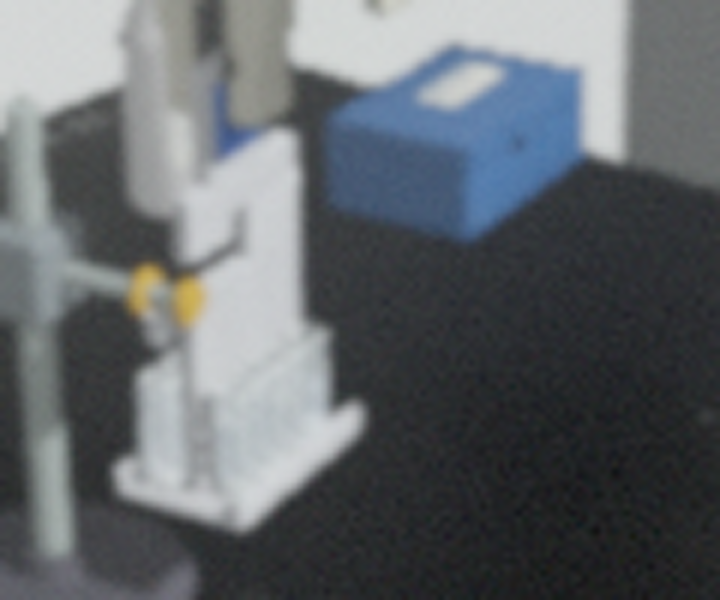

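The lip tip at crop (155,325) sits just under the neck, between the collars at (147,290) and (188,300). Keep raising gently.

Emit:
jog_arm:
  deltas:
    - [[-1, 0, 0, 0.1, 0], [-1, 0, 0, 0, 0], [-1, 0, 0, 0, 0]]

```text
time_s: 12.95
tcp_pos: [0.5506, -0.0327, 0.1887]
eef_rot: [180.0, 0.0, -79.5]
contact_force: [0.3, 1.4, -8.3]
gripper_width: 0.0076
gripper_force: 30.0
```

Emit:
jog_arm:
  deltas:
    - [[-1, 0, 0, 0.1, 0], [-1, 0, 0, 0, 0], [-1, 0, 0, 0, 0]]

```text
time_s: 13.32
tcp_pos: [0.5503, -0.0324, 0.1893]
eef_rot: [179.9, 0.0, -79.5]
contact_force: [0.9, 3.8, -15.0]
gripper_width: 0.0078
gripper_force: 30.0
```

Emit:
jog_arm:
  deltas:
    - [[-1, 0, 0, -0.2, 0], [-1, 0, 0, -0.1, 0], [-1, 0, 0, 0.1, 0], [-1, 0, 0, 0, 0], [-1, 0, 0, 0, 0]]

```text
time_s: 13.95
tcp_pos: [0.5511, -0.0329, 0.1886]
eef_rot: [-180.0, -0.0, -79.5]
contact_force: [-0.4, -0.6, -2.7]
gripper_width: 0.0079
gripper_force: 30.0
```

Emit:
jog_arm:
  deltas:
    - [[-1, 0, 0, 0.05, 0], [-1, 0, 0, 0, 0], [-1, 0, 0, 0, 0]]

```text
time_s: 14.32
tcp_pos: [0.5509, -0.0328, 0.1887]
eef_rot: [-180.0, -0.0, -79.5]
contact_force: [0.2, -0.8, -4.2]
gripper_width: 0.0078
gripper_force: 30.0
```

Emit:
jog_arm:
  deltas:
    - [[-1, 0, 0, -0.12, 0], [-1, 0.1, 0.02, 0, 0], [-1, 0.1, 0.02, 0, 0], [-1, 0, 0, 0, 0], [-1, 0, 0, 0, 0]]

```text
time_s: 14.95
tcp_pos: [0.5528, -0.0324, 0.1875]
eef_rot: [-180.0, -0.0, -79.5]
contact_force: [0.6, 0.3, -2.7]
gripper_width: 0.008
gripper_force: 30.0
```

Emit:
jog_arm:
  deltas:
    - [[-1, 0.1, 0.02, 0, 0], [-1, 0, 0, 0, 0], [-1, 0, 0, 0, 0]]

```text
time_s: 15.32
tcp_pos: [0.5534, -0.0323, 0.1873]
eef_rot: [180.0, -0.0, -79.5]
contact_force: [-2.4, 0.4, -2.1]
gripper_width: 0.0078
gripper_force: 30.0
```

Emit:
jog_arm:
  deltas:
    - [[-1, -0.2, -0.04, 0, 0], [-1, -0.2, -0.04, 0, 0], [-1, -0.1, -0.02, 0, 0], [-1, 0, 0, 0, 0], [-1, 0, 0, 0, 0]]

```text
time_s: 15.95
tcp_pos: [0.5489, -0.0331, 0.1875]
eef_rot: [-180.0, 0.0, -79.5]
contact_force: [0.4, -0.6, -3.0]
gripper_width: 0.008
gripper_force: 30.0
```

Emit:
jog_arm:
  deltas:
    - [[-1, -0.1, -0.02, 0, 0], [-1, 0, 0, 0, 0], [-1, 0, 0, 0, 0]]

```text
time_s: 16.32
tcp_pos: [0.5478, -0.0334, 0.1875]
eef_rot: [180.0, -0.0, -79.5]
contact_force: [0.5, 0.2, -2.0]
gripper_width: 0.0079
gripper_force: 30.0
```

Emit:
jog_arm:
  deltas:
    - [[-1, 0.22, 0.04, -0.1, 0], [-1, 0, 0, 0, 0], [-1, -0.035, 0.2, 0, 0], [-1, -0.035, 0.2, 0, 0], [-1, -0.035, 0.2, 0, 0], [-1, -0.035, 0.2, 0, 0], [-1, -0.035, 0.2, 0, 0], [-1, 0, 0, 0, 0]]

```text
time_s: 17.32
tcp_pos: [0.5482, -0.0228, 0.1865]
eef_rot: [-180.0, 0.0, -79.5]
contact_force: [-1.1, 0.9, -2.2]
gripper_width: 0.0077
gripper_force: 30.0
```

Emit:
jog_arm:
  deltas:
    - [[-1, -0.035, 0.2, 0, 0], [-1, -0.035, 0.2, 0, 0], [-1, -0.035, 0.2, 0, 0], [-1, 0, 0, 0, 0]]

```text
time_s: 17.82
tcp_pos: [0.5472, -0.0168, 0.1865]
eef_rot: [-180.0, 0.0, -79.5]
contact_force: [0.1, 0.7, -2.6]
gripper_width: 0.008
gripper_force: 30.0
```

Emit:
jog_arm:
  deltas:
    - [[-1, -0.045, 0.25, 0, 0], [-1, -0.045, 0.25, 0, 0], [-1, -0.045, 0.25, 0, 0], [-1, -0.045, 0.25, 0, 0], [-1, 0, 0, 0, 0]]

```text
time_s: 18.45
tcp_pos: [0.5454, -0.0068, 0.1865]
eef_rot: [-180.0, 0.0, -79.5]
contact_force: [0.9, 0.6, -2.5]
gripper_width: 0.0077
gripper_force: 30.0
```

Emit:
jog_arm:
  deltas:
    - [[-1, -0.045, 0.25, 0, 0], [-1, -0.045, 0.25, 0, 0], [-1, -0.045, 0.25, 0, 0], [-1, -0.045, 0.25, 0, 0], [-1, 0, 0, 0, 0]]

```text
time_s: 19.08
tcp_pos: [0.5436, 0.0032, 0.1865]
eef_rot: [-180.0, 0.0, -79.5]
contact_force: [1.0, -0.1, -2.4]
gripper_width: 0.0075
gripper_force: 30.0
```

Emit:
jog_arm:
  deltas:
    - [[-1, -0.035, 0.2, 0, 0], [-1, -0.035, 0.2, 0, 0], [-1, 0, 0, 0, 0]]

```text
time_s: 19.45
tcp_pos: [0.5429, 0.0071, 0.1865]
eef_rot: [180.0, -0.0, -79.5]
contact_force: [-0.8, -0.0, -2.9]
gripper_width: 0.0074
gripper_force: 30.0
```

Emit:
jog_arm:
  deltas:
    - [[-1, -0.035, 0.2, 0, 0], [-1, 0, 0, 0, 0], [-1, 0, 0, 0, 0]]

```text
time_s: 19.82
tcp_pos: [0.5426, 0.009, 0.1864]
eef_rot: [180.0, -0.0, -79.5]
contact_force: [-0.6, 0.3, -2.9]
gripper_width: 0.0081
gripper_force: 30.0
```

Emit:
jog_arm:
  deltas:
    - [[-1, -0.018, 0.1, 0, 0], [-1, 0, 0, 0, 0], [-1, 0, 0, 0, 0]]

```text
time_s: 20.2
tcp_pos: [0.5424, 0.01, 0.1865]
eef_rot: [180.0, -0.0, -79.5]
contact_force: [0.6, 0.2, -1.7]
gripper_width: 0.008
gripper_force: 30.0
```

Emit:
jog_arm:
  deltas:
    - [[-1, -0.018, 0.1, 0, 0], [-1, 0, 0, 0, 0], [-1, 0, 0, 0, 0]]

```text
time_s: 20.58
tcp_pos: [0.5422, 0.011, 0.1865]
eef_rot: [-180.0, 0.0, -79.5]
contact_force: [-0.2, 0.2, -3.1]
gripper_width: 0.0078
gripper_force: 30.0
```

Emit:
jog_arm:
  deltas:
    - [[-1, -0.018, 0.1, 0, 0], [-1, 0, 0, 0, 0], [-1, 0, 0, 0, 0]]

```text
time_s: 20.95
tcp_pos: [0.542, 0.012, 0.1865]
eef_rot: [-180.0, -0.0, -79.5]
contact_force: [0.9, -0.3, -1.6]
gripper_width: 0.0076
gripper_force: 30.0
```

Emit:
jog_arm:
  deltas:
    - [[-1, -0.018, 0.1, 0, 0], [-1, 0, 0, 0, 0], [-1, 0, 0, 0, 0]]

```text
time_s: 21.32
tcp_pos: [0.5418, 0.013, 0.1865]
eef_rot: [180.0, -0.0, -79.5]
contact_force: [-0.2, -0.2, -2.6]
gripper_width: 0.0079
gripper_force: 30.0
```

Emit:
jog_arm:
  deltas:
    - [[-1, -0.018, 0.1, 0, 0], [-1, 0, 0, 0, 0], [-1, 0, 0, 0, 0]]

```text
time_s: 21.7
tcp_pos: [0.5416, 0.014, 0.1865]
eef_rot: [180.0, -0.0, -79.5]
contact_force: [0.1, -0.3, -2.6]
gripper_width: 0.0078
gripper_force: 30.0
```

Emit:
jog_arm:
  deltas:
    - [[-1, -0.018, 0.1, 0, 0], [-1, 0, 0, 0, 0], [-1, 0, 0, 0, 0]]

```text
time_s: 22.08
tcp_pos: [0.5415, 0.0146, 0.1865]
eef_rot: [180.0, -0.0, -79.5]
contact_force: [0.8, -4.2, -3.4]
gripper_width: 0.0076
gripper_force: 30.0
```

Emit:
jog_arm:
  deltas:
    - [[-1, 0.04, -0.22, 0, 0], [-1, 0, 0, 0, 0], [-1, 0, 0, -0.1, 0], [-1, 0, 0, -0.1, 0], [-1, 0, 0, -0.1, 0], [-1, 0, 0, -0.1, 0], [-1, 0, 0, 0, 0]]

```text
time_s: 22.95
tcp_pos: [0.5418, 0.0128, 0.1824]
eef_rot: [180.0, 0.0, -79.5]
contact_force: [-0.5, 0.4, -2.6]
gripper_width: 0.0076
gripper_force: 30.0
```

Emit:
jog_arm:
  deltas:
    - [[-1, 0, 0, -0.1, 0], [-1, 0, 0, -0.1, 0], [-1, 0, 0, -0.1, 0], [-1, 0, 0, 0, 0]]

```text
time_s: 23.45
tcp_pos: [0.5418, 0.0128, 0.1794]
eef_rot: [180.0, -0.0, -79.5]
contact_force: [0.3, 0.2, -2.3]
gripper_width: 0.008
gripper_force: 30.0
```

Emit:
jog_arm:
  deltas:
    - [[-1, 0, 0, -0.1, 0], [-1, 0, 0, -0.1, 0], [-1, 0, 0, -0.1, 0], [-1, 0, 0, 0, 0]]

```text
time_s: 23.95
tcp_pos: [0.5418, 0.0128, 0.1763]
eef_rot: [180.0, 0.0, -79.5]
contact_force: [-0.6, -0.3, -2.3]
gripper_width: 0.0081
gripper_force: 30.0
```

Emit:
jog_arm:
  deltas:
    - [[-1, 0, 0, -0.1, 0], [-1, 0, 0, 0, 0], [-1, 0, 0, 0, 0]]

```text
time_s: 24.32
tcp_pos: [0.5419, 0.0128, 0.1755]
eef_rot: [180.0, -0.0, -79.5]
contact_force: [-0.3, -0.0, -2.1]
gripper_width: 0.0077
gripper_force: 30.0
```

Emit:
jog_arm:
  deltas:
    - [[-1, 0, 0, -0.06, 0], [-1, 0, 0, 0, 0], [-1, 0, 0, 0, 0]]

```text
time_s: 24.7
tcp_pos: [0.5419, 0.0128, 0.1749]
eef_rot: [180.0, 0.0, -79.5]
contact_force: [-0.8, 0.1, -2.9]
gripper_width: 0.008
gripper_force: 30.0
```

Emit:
jog_arm:
  deltas:
    - [[-1, 0, 0, -0.05, 0], [-1, 0, 0, 0, 0], [-1, 0, 0, 0, 0]]

```text
time_s: 25.08
tcp_pos: [0.5419, 0.0128, 0.1744]
eef_rot: [-180.0, 0.0, -79.5]
contact_force: [-0.3, -0.4, -2.0]
gripper_width: 0.0074
gripper_force: 30.0
```

Emit:
jog_arm:
  deltas:
    - [[-1, 0, 0, -0.05, 0], [-1, 0, 0, 0, 0], [-1, 0, 0, 0, 0]]

```text
time_s: 25.45
tcp_pos: [0.542, 0.0128, 0.1741]
eef_rot: [-180.0, -0.0, -79.5]
contact_force: [-1.5, 0.4, 1.3]
gripper_width: 0.0078
gripper_force: 30.0
```

Emit:
jog_arm:
  deltas:
    - [[-0.8, 0, 0, 0, 0], [-0.7, 0, 0, 0, 0], [-0.5, 0, 0, 0, 0], [-0.5, 0, 0, 0, 0], [-0.5, 0, 0, 0, 0]]

```text
time_s: 26.08
tcp_pos: [0.5419, 0.0128, 0.1738]
eef_rot: [180.0, -0.0, -79.5]
contact_force: [-0.2, 0.1, -0.0]
gripper_width: 0.0214
gripper_force: 0.0
```

Emit:
jog_arm:
  deltas:
    - [[-0.5, 0, 0, 0.5, 0], [-0.5, 0, 0, 1, 0], [-0.5, 0, 0, 2, 0], [-0.5, 0, 0, 3, 0], [-0.5, 0, 0, 3, 0], [-0.5, 0, -4, 3, 0], [-0.5, 0, -4, 0, 0], [-0.5, 0, 0, 0, 0]]

```text
time_s: 27.08
tcp_pos: [0.5418, -0.0691, 0.3001]
eef_rot: [-179.9, -0.0, -79.7]
contact_force: [0.6, 0.1, 0.4]
gripper_width: 0.0217
gripper_force: 0.0
```

```bash
python3 - <<'E'
from h import *
np.set_printoptions(precision=4,suppress=True)
s=r.capture("scene");cv2.imwrite("s6.png",s);t=r.capture("top")
st=r.get_state();print(st["time_s"],st["tcp_pos"],st["contact_force"],st["gripper_width"])
# hanging pose check: tab blue/tray mask centroid and frame-to-frame motion
s2=r.capture("scene");print("motion",np.abs(s.astype(int)-s2)[150:270,190:310].mean(),"noise",np.abs(s.astype(int)-s2)[300:380,150:300].mean())
g=cv2.cvtColor(s,6)
for z in(.172,.126): print("expected",z,proj("scene",[.5418,.0128,.0393+z]))
d=np.zeros((600,800,3),np.uint8);d[:,:400]=cv2.resize(s[120:270,170:270],(400,600),interpolation=2);d[:400,400:]=cv2.resize(t[120:220,150:250],(400,400),interpolation=2)
cv2.imwrite("pics/s6.png",d)
E
```

```text
27.175 [ 0.5418 -0.0674  0.2993] [ 0.0534 -0.0624  0.7527] 0.02195939863325147
motion 2.3725694444444443 noise 4.738888888888889
expected 0.172 [216.3052 171.0788]
expected 0.126 [217.2751 190.7466]
```

View pics/s6.png

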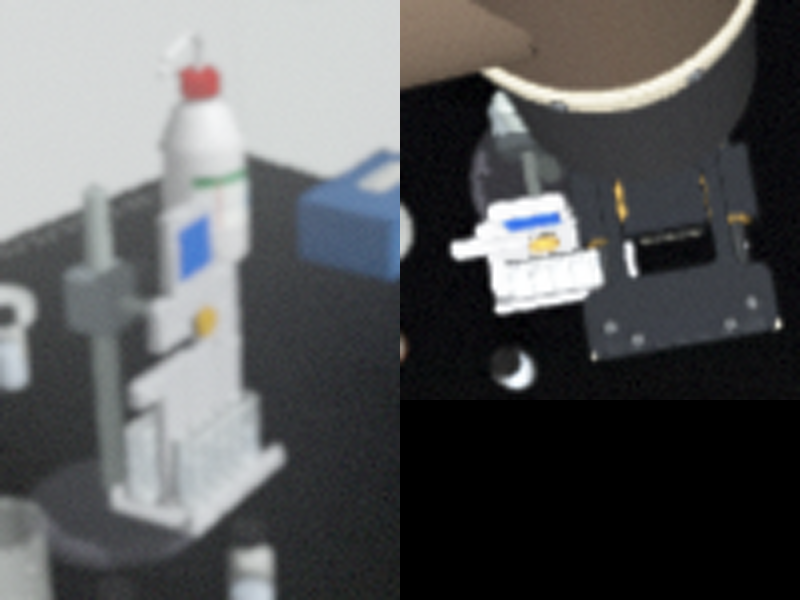

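The hanger hangs upright on the neck: tip collar in front of the notch at (205,322), tab vertical, vials and beaker in place. I'll let it settle clear of the arm, then hand in.

Emit:
jog_arm:
  deltas:
    - [[-0.5, 0, -3, 0, 0], [-0.5, 0, -3, 0, 0], [-0.5, 0, 0, 0, 0], [-0.5, 0, 0, 0, 0], [-0.5, 0, 0, 0, 0], [-0.5, 0, 0, 0, 0], [-0.5, 0, 0, 0, 0], [-0.5, 0, 0, 0, 0]]

```text
time_s: 28.22
tcp_pos: [0.5419, -0.127, 0.2989]
eef_rot: [-180.0, 0.0, -79.5]
contact_force: [0.3, 0.2, 0.8]
gripper_width: 0.0219
gripper_force: 0.0
```

```bash
python3 - <<'E'
from h import *
s=r.capture("scene");a=cv2.imread("s6.png");print("change",np.abs(s.astype(int)-a)[160:260,195:245].mean())
print(r.close_job())
E
```

```text
change 1.6872
the job is handed in; nothing more can be done
None
```

I hung the medium hanger on the pin neck, released it and handed the job in at about 28 s; it looked upright and still with the beaker and vials in place, the hardest touch on the stand was about 12 N, and no verdict came back.

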